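# Mark the wood block with a tap on the sprung punch pin

### The arm

A 7-joint arm with a two-finger parallel gripper is mounted at the origin on the work surface; the furniture and walls round the work are solid. World frame = base frame: x ahead of the robot, y to its left, z up, the work surface at z = 0. Lengths are in m, angles in rad, forces in N, time in s.
With the tool pointing down it reaches from about 0.35 to 0.9 m from the base axis. Payload 8.1 kg.
Tool frame: the origin (TCP) lies midway between the tips of the shut fingers; the grasp point (between the pads) lies 19 mm behind it; x points along the fingers, z is the direction in which the jaws open and shut, and the axes are right-handed (so a half turn about x gives the same grasp; the last joint's range is limited). The gripper opens to 85 mm and grips with 20 to 120 N. Pads are 22 mm wide; open, the fingers measure 114 mm over their backs; the gripper's body (76 mm by 85 mm) begins 54 mm behind the grasp point. The pads swing forward as they close: fully open they stand 13 mm farther back than shut.
Start: joints at [-1.306, 0.434, 0.025, 1.573, -0.012, 1.134, -0.075], TCP at [0.225, 0.583, 0.231] pointing down, gripper open.
Joint ranges: [-2.62, 2.62], [-0.44, 2.09], [-1.27, 1.32], [0.08, 2.57], [-1.32, 4.46], [0.12, 2], [-2.74, 2.74]. Speed limits (rad/s): [2.22, 2.22, 3.01, 3.01, 3.14, 3.14, 3.14].

### API

Orientations are given as a unit quaternion [w, x, y, z].
In Python, from bench import get_state, capture, calibration, finish_job, recognise, landmark_of gives the robot as it stands.
- The arm moves only by the tool arm_command, never from a script. Its argument "plan" is a list of rows, each a list of 5 numbers: the opening, from 0 (shut) to 1 (fully open), then the shift along the world's x, y, z in mm, then the turn about the world's z in degrees. In form: [[claw, tx, ty, tz, spin], ...]. A call has 1 to 12 rows; each row is the pose to reach, as a shift and turn from the pose commanded when the call began; what a row does not reach only later rows make up. A row lasts 1/10 s, in which the tool goes at most 50 mm and 8.59 degrees, less where a joint would pass 70% of its speed; a pose out of reach is approached as far as the arm can. A call with a gripper value outside its range is refused whole. The fingers move at their own pace and stop on an object; the grip force is fixed at half the most. Time passes only in rows, so rows that repeat a pose let the fingers close. It gives the time, the measured TCP pose, the force and the opening at its end, in the units of the state.
- get_state(): the state, without advancing time (a new reading comes with each control period).
- capture(name): name is "side" or "top" or "wrist"; returns (picture, depth): 480x640x3 uint8, red, green, blue; 480x640 float32, m along the optical axis (not along the pixel's ray), 0 where there is no reading.
- calibration(name): a dict with "fx", "fy", "cx", "cy" (pixels), "rvec" (rotation vector, rad) and "tvec" (3), from world to camera coordinates, as OpenCV has them. Camera axes: x right, y down, z forward; pixel columns grow to the right and rows downward; lengths in m; the calibration is good to about 2 mm. A picture is of the moment at which its call begins: read the wrist's pose just before it. calibration takes no time and is no camera call; for the wrist camera it gives the pose at the moment of the call.
- finish_job(): hands the job in, once; it reports no verdict.
Trained networks look in the newest picture that a camera, given by its name, has taken for a name from the list of things; names that differ only in an ending like _2 or _b are one class to them, and where a whole thing is asked for, a point or a joint stands for the part that bears it (a point fixed in the world has none). Each returns a list of dicts, best first, with "p" (0 to 1); they miss things now and then, are a little off and sometimes report something else, mostly with a low value. They report only what shows in the picture. A call takes as long as a camera call.
- recognise(camera, target): "uv" ([column, row] in pixels, amid what is visible of it).
- landmark_of(camera, target): "uv" ([column, row] in pixels: a listed point, or the origin of a listed thing).
The state is a dict: "time_s": time; "q": joint angles; "joint_vel": joint speeds; "joint_efforts": joint torques, N m; "ee_pos": TCP position; "orientation": TCP orientation; "contact_force": force on the tool from outside, world axes, zero at the start; "moment": the same for the moment, N m; "gripper_width": finger opening in m.
Only numpy, scipy, OpenCV 4.12 (cv2) and the standard library are available. Lean on these libraries where they do the work, as an engineer would, in place of code of your own. Each camera call takes 0.05 s, during which the arm holds its last target.

### The job

Two marking stands with a sprung punch pin stand on the table. Pick up the mallet and, with its face, give the pin of the stand that holds the wood block a brisk tap (not a slow push) that drives it fully down so that it marks the block, then let the pin spring up again and set the mallet back on the table, standing on its face. Touch neither pin with the fingers, and leave the empty stand's pin alone.

Things in the scene. Friction and masses are not known exactly. Their poses are not given: they have to be found in the camera images.
- mallet_handle (a point): Grip spot on the mallet's level wooden handle (18 mm wide, 24 mm tall), on its centre line, 52 mm from the head's axis and 26 mm clear of the head's side. The handle ends 73 mm farther on. It is 35 mm above the table while the mallet stands. Axes: +y along the handle away from the head, x level across it, z up.
- mallet_head (a point): Centre of the mallet's upright round wooden head, 52 mm in diameter, 70 mm tall, a dark rubber face at each end; it stands on one face, which is 35 mm below this point and strikes. The handle sticks out sideways from here, level, along +y; z is up. The whole mallet weighs about 0.22 kg, nearly all in the head.
- loaded_pin_top (a point): Centre of the top of the steel pin's round head (22 mm in diameter, 8 mm thick), on the stand that holds the planed wood block (62x110x19 mm, showing on both sides under the arm). With the pin up it is 99 mm above the table; the rest of the stand (base plate 116x124 mm, column at the far side, arm) is below 71 mm. z is up; the pin goes straight down.
- loaded_pin (a joint): How far that pin is pressed down, in m: 0 fully up, 0.020 fully down on the wood block (a hard stop). Its spring takes about 4 N to start and 9 N when fully down, and pushes it up again when let go.
- empty_pin (a joint): The same for the pin of the other, identical stand, which has no wood block in it. This pin is to be left alone. A tall pot of pens stands at the back between the two stands: keep clear of it.

How it is judged:
On the way, in this order (a step that is already met when the one before it is completed fails the run):
1. the mallet is driving the loaded stand's pin down briskly (pin moving faster than 30 mm/s under the mallet) (value of joint loaded_pin above 0.001 m and velocity of joint loaded_pin above 0.03 m/s and contact force between mallet and loaded_pin above 0.5 N).
2. the pin is fully down (at least 17 of 20 mm) under the mallet (value of joint loaded_pin above 0.017 m and contact force between mallet and loaded_pin above 0.5 N).
At the end, for the whole second after the job is handed in: Both pins are fully up (within 2 mm) and the mallet is let go, at rest, and stands on its face on the table: upright to within 10 degrees, the centre line of its handle 25 to 45 mm above the table (value of joint each of loaded_pin, empty_pin below 0.002 m and height (world z) of mallet_handle between 0.025 and 0.045 m and angle between mallet_handle's own z axis and vertical below 0.17 rad and linear speed of mallet below 0.02 m/s); the robot touches nothing.
It fails at once if the empty stand's pin is pressed by more than 3 mm (value of joint empty_pin above 0.003 m).
It fails at once if the fingers touch a pin (contact force between the fingers and loaded_pin above 0.5 N or contact force between the fingers and empty_pin above 0.5 N).
It also fails if it takes over 42 s, if anything falls off the work surface, if the arm or the gripper's body presses on something with over 40 N, if the wrist force passes 120 N, or if a joint passes its speed limit or range.

## Working session

There is one attempt and no reset: what is moved stays moved. The work goes in short steps, Python scripts to look and compute and a tool call to move; the robot and the scene stay as the last step left them, time stands still between calls to the robot, and variables do not carry over. Pictures are saved under pics/ and viewed, and the job is handed in when it is done.

Besides the shell and the picture viewer there is one more tool, called after "Request:" as a command line: name --pt "numbers of a row" for each row, then --argument value for the rest. arm_command: Moves the arm, as the interface text tells. Its arguments: {"type":"object","properties":{"plan":{"type":"array","items":{"type":"array","items":{"type":"number"}}}},"required":["plan"]}

```bash
mkdir -p pics; cat > h.py <<'E'
import numpy as np, cv2
from bench import *
def look(n,f):
    c=calibration(n); im,d=capture(n); cv2.imwrite('pics/'+f+'.png',im[:,:,::-1]); np.savez('pics/'+f+'.npz',im=im,d=d); return c,im,d
def w(c,uv,z):
    R=cv2.Rodrigues(np.array(c['rvec'],float))[0];t=np.array(c['tvec'],float).ravel()
    return R.T@(np.array([(uv[0]-c['cx'])/c['fx']*z,(uv[1]-c['cy'])/c['fy']*z,z])-t)
def plane(c,uv,h):
    a=w(c,uv,0.0);b=w(c,uv,1.0);return a+(b-a)*(h-a[2])/(b[2]-a[2])
def dep(d,uv):
    u,v=map(int,np.round(uv));p=d[max(v-2,0):v+3,max(u-2,0):u+3];p=p[p>0];return float(np.median(p)) if len(p) else 0
E
python3 - <<'E'
from h import *
s=get_state();print({k:np.round(v,3) for k,v in s.items()})
H=dict(mallet_handle=.035,mallet_head=.035,loaded_pin_top=.099)
for n in ['top','side']:
    c,im,d=look(n,n+'0')
    for t in H:
        for r in landmark_of(n,t)[:3]: print(n,'lm',t,np.round(r['uv'],1),round(r['p'],2),'plane',plane(c,r['uv'],H[t]).round(4),'depth',w(c,r['uv'],dep(d,r['uv'])).round(4))
    for t in ['loaded_pin','empty_pin','mallet_head']:
        for r in recognise(n,t)[:3]: print(n,'rec',t,np.round(r['uv'],1),round(r['p'],2),'depth',w(c,r['uv'],dep(d,r['uv'])).round(4))
E
```

```text
{'time_s': np.float64(0.0), 'q': array([-1.306,  0.435,  0.025,  1.574, -0.012,  1.134, -0.075]), 'joint_vel': array([ 0.   ,  0.001, -0.001, -0.001,  0.   ,  0.001, -0.001]), 'joint_efforts': array([-0.0000e+00, -6.7047e+01,  1.0240e+00, -3.1621e+01,  1.5000e-02,
        1.2000e-02, -0.0000e+00]), 'ee_pos': array([0.225, 0.583, 0.231]), 'orientation': array([ 0.583, -0.4  ,  0.583,  0.4  ]), 'contact_force': array([-0.034,  0.276,  0.855]), 'moment': array([-0.028, -0.028, -0.025]), 'gripper_width': np.float64(0.085)}
top lm mallet_handle [265.  292.4] 0.62 plane [0.4481 0.0874 0.035 ] depth [0.448  0.0862 0.0464]
top lm mallet_head [300.1 291.7] 0.83 plane [0.4475 0.0269 0.035 ] depth [0.4473 0.0256 0.0694]
top lm loaded_pin_top [236.4 190.7] 0.54 plane [0.6144 0.1242 0.099 ] depth [0.6146 0.1244 0.0979]
top rec loaded_pin [241.4 197.8] 0.57 depth [0.6027 0.1165 0.0973]
top rec empty_pin [430.7 203.5] 0.44 depth [ 0.5833 -0.191   0.0992]
top rec mallet_head [286.  292.2] 0.87 depth [0.4471 0.049  0.0689]
side lm mallet_handle [288.1 251.5] 0.89 plane [0.4512 0.0857 0.035 ] depth [0.4522 0.0236 0.0712]
side lm loaded_pin_top [376.1 208.7] 0.49 plane [0.6115 0.1281 0.099 ] depth [0.6111 0.1253 0.1004]
side rec loaded_pin [373.9 216.6] 0.43 depth [0.6069 0.1174 0.0884]
side rec empty_pin [381.6 321.2] 0.5 depth [ 0.5796 -0.2021  0.0939]
side rec mallet_head [285.7 264. ] 0.86 depth [0.4482 0.0064 0.0572]
```

View pics/top0.png

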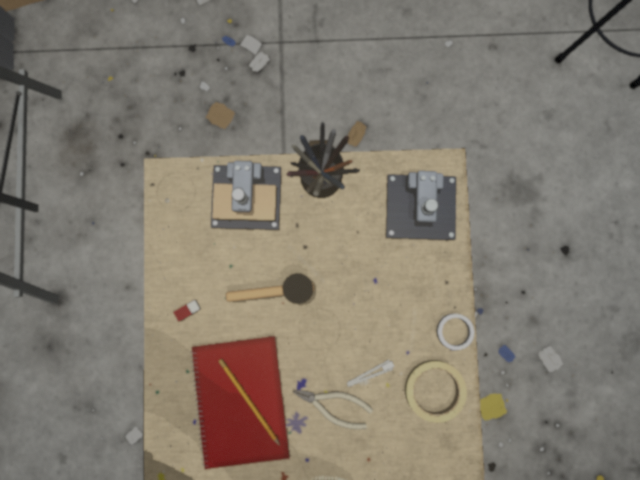

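View pics/side0.png

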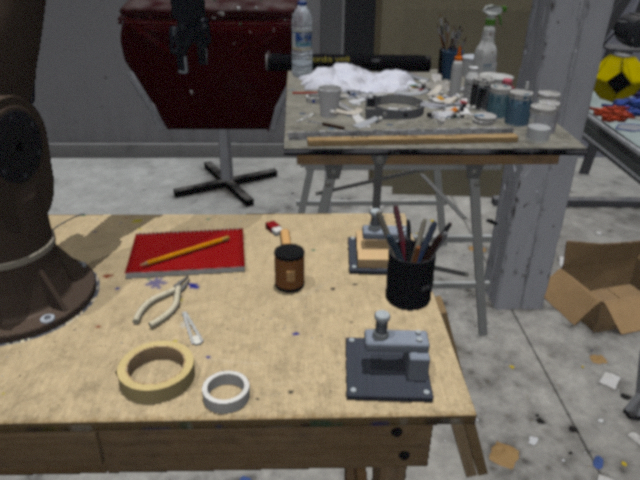

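The top view shows the loaded stand (wood block) at about (241,197) with its pin near (239,196). The empty stand's pin is near (431,206), the pen pot is at (320,168), and the mallet head is at (298,288) with its handle running left to (228,296). Next I'll refine these from depth.

```bash
python3 - <<'E'
from h import *
z=np.load('pics/top0.npz');d=z['d'];im=z['im'];c=calibration('top')
vv,uu=np.mgrid[0:480,0:640]
R=cv2.Rodrigues(np.array(c['rvec'],float))[0];t=np.array(c['tvec'],float).ravel()
P=np.stack([(uu-c['cx'])/c['fx']*d,(vv-c['cy'])/c['fy']*d,d],-1);W=(P-t)@R
def seg(box,lo,hi):
    u0,u1,v0,v1=box;m=(uu>=u0)&(uu<u1)&(vv>=v0)&(vv<v1)&(W[...,2]>lo)&(W[...,2]<hi)&(d>0);p=W[m];print(box,lo,hi,len(p),'uv',uu[m].mean().round(1),vv[m].mean().round(1),'mean',p.mean(0).round(4),'min',p.min(0).round(4),'max',p.max(0).round(4));return p
seg((205,285,155,235),.085,.115)
seg((385,460,165,245),.085,.115)
hd=seg((270,330,265,315),.06,.08)
p=seg((215,283,280,305),.038,.056)
x,y=p[:,0],p[:,1];k=np.polyfit(y,x,1);print('slope dx/dy',k,np.degrees(np.arctan(k[0])))
seg((290,350,120,200),.06,.4)
print(c['fx'],W[288,298],W[350,400])
big=cv2.resize(im[150:320,200:340],None,fx=5,fy=5,interpolation=cv2.INTER_CUBIC)[:, :, ::-1];cv2.imwrite('pics/z.png',cv2.resize(big,(490,595)))
from scipy.spatial.transform import Rotation as Ro
q=get_state()['orientation'];print(Ro.from_quat(q,scalar_first=True).as_matrix().round(3))
c,i,dd=look('wrist','wr0')
E
```

```text
(205, 285, 155, 235) 0.085 0.115 140 uv 237.6 194.5 mean [0.6082 0.1225 0.0982] min [0.5981 0.1121 0.0934] max [0.6188 0.1335 0.1021]
(385, 460, 165, 245) 0.085 0.115 145 uv 430.5 205.4 mean [ 0.5804 -0.1906  0.0987] min [ 0.5702 -0.2019  0.0921] max [ 0.5913 -0.1804  0.1025]
(270, 330, 265, 315) 0.06 0.08 753 uv 296.9 288.4 mean [0.4529 0.0307 0.0698] min [0.4286 0.0056 0.0651] max [0.4786 0.0557 0.0741]
(215, 283, 280, 305) 0.038 0.056 594 uv 253.6 293.6 mean [0.4464 0.1057 0.0461] min [0.4348 0.0573 0.0391] max [0.4585 0.1556 0.0507]
slope dx/dy [-0.08270922  0.45515524] -4.728127236228727
(290, 350, 120, 200) 0.06 0.4 2145 uv 320.7 162.4 mean [ 0.6558 -0.0148  0.1038] min [ 0.5905 -0.0596  0.06  ] max [0.7091 0.0342 0.162 ]
538.5426660755353 [0.45350487 0.02891892 0.0692324 ] [ 0.34065505 -0.14481621  0.00207905]
[[ 0.    -0.933  0.36 ]
 [ 0.     0.36   0.933]
 [-1.    -0.     0.   ]]
```

View pics/z.png

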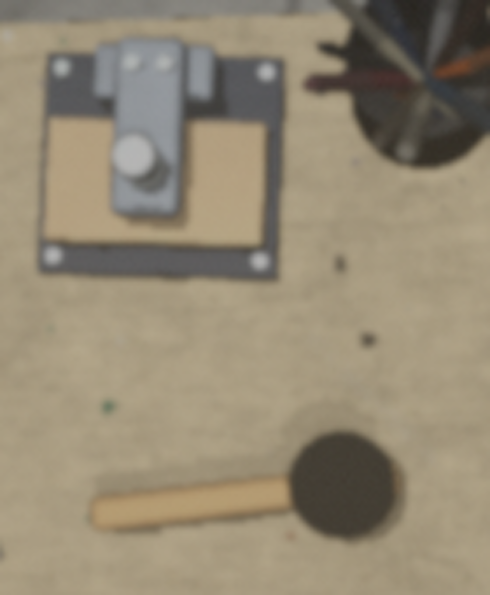

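View pics/wr0.png

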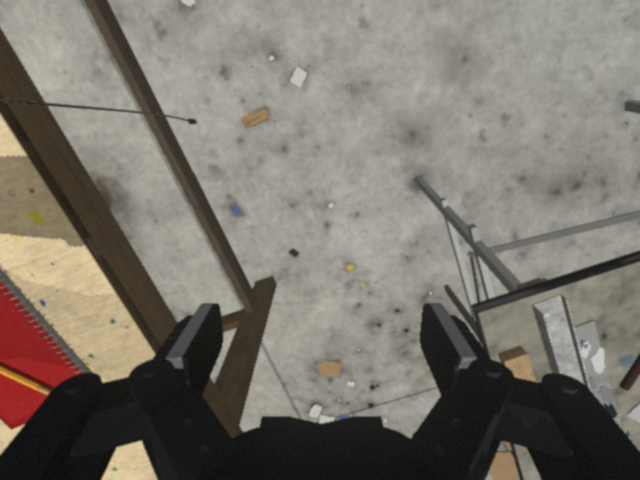

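Request:
arm_command --pt "1 224 -505 0 -64" --pt "1 224 -505 0 -64" --pt "1 224 -505 0 -64" --pt "1 224 -505 0 -64" --pt "1 224 -505 0 -64" --pt "1 224 -505 0 -64" --pt "1 224 -505 0 -64" --pt "1 224 -505 0 -64" --pt "1 224 -505 0 -64" --pt "1 224 -505 0 -64" --pt "1 224 -505 0 -64" --pt "1 224 -505 0 -64"

```text
time_s: 1.95
ee_pos: [0.4509, 0.0718, 0.232]
orientation: [0.707, -0.028, 0.706, 0.027]
contact_force: [-0.5, 0.5, 0.0]
gripper_width: 0.0853
```

Request:
arm_command --pt "1 0 0 0 0" --pt "1 0 0 0 0" --pt "1 0 0 0 0"

```text
time_s: 2.25
ee_pos: [0.4483, 0.0797, 0.2313]
orientation: [0.706, -0.031, 0.707, 0.031]
contact_force: [-0.6, -0.7, -0.8]
gripper_width: 0.0855
```

```bash
python3 - <<'E'
from h import *
from scipy.spatial.transform import Rotation as Ro
s=get_state();print(s['time_s'],s['ee_pos'],Ro.from_quat(s['orientation'],scalar_first=True).as_matrix().round(3),s['q'])
c,im,d=look('wrist','wr1')
for t,h in [('mallet_handle',.035),('mallet_head',.035)]:
    for r in landmark_of('wrist',t)[:2]: print(t,np.round(r['uv'],1),r['p'],plane(c,r['uv'],h).round(4))
vv,uu=np.mgrid[0:480,0:640]
R=cv2.Rodrigues(np.array(c['rvec'],float))[0];t=np.array(c['tvec'],float).ravel()
P=np.stack([(uu-c['cx'])/c['fx']*d,(vv-c['cy'])/c['fy']*d,d],-1);W=(P-t)@R
X,Y,Z=W[...,0],W[...,1],W[...,2]
for nm,m in dict(head=(Z>.062)&(Z<.076)&(abs(X-.45)<.06)&(abs(Y-.03)<.05)&(d>0),handle=(Z>.04)&(Z<.053)&(abs(X-.45)<.04)&(Y>.062)&(Y<.17)&(d>0)).items():
    p=W[m];print(nm,len(p)); 
    if len(p): print(p.mean(0).round(4),p.min(0).round(4),p.max(0).round(4),np.degrees(np.arctan(np.polyfit(p[:,1],p[:,0],1)[0])))
E
```

```text
2.25 [0.44831216 0.07966877 0.23125682] [[-0.    -0.088  0.996]
 [ 0.     0.996  0.088]
 [-1.     0.    -0.   ]] [-0.73458556  0.15479426  0.51081076  1.99733931 -0.08955592  1.01094034
 -0.09273559]
mallet_handle [320.8 199.8] 0.86 [0.448  0.0848 0.035 ]
mallet_head [323.9 251.1] 0.95 [0.4561 0.0307 0.035 ]
head 2175
[0.4522 0.0333 0.0691] [0.4271 0.0065 0.062 ] [0.4781 0.0578 0.0714] 0.0032727980001658495
handle 1866
[0.4455 0.1112 0.0454] [0.4332 0.062  0.0401] [0.4582 0.1559 0.0484] -4.922167691699842
```

View pics/wr1.png

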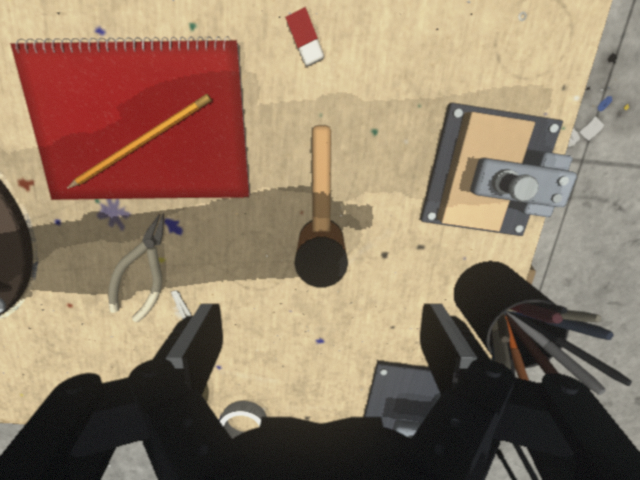

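The wrist view shows the mallet handle at (321,180) and the head at (322,255), so the gripper is centred over the handle and aligned with it. Now I'll descend and grip.

Request:
arm_command --pt "1 0 0 -50 0" --pt "1 0 0 -100 0" --pt "1 0 0 -150 0" --pt "1 0 0 -190 0" --pt "1 0 0 -205 0" --pt "1 0 0 -214 0" --pt "1 0 0 -214 0" --pt "1 0 0 -214 0"

```text
time_s: 3.2
ee_pos: [0.4494, 0.0786, 0.0181]
orientation: [0.707, -0.03, 0.706, 0.031]
contact_force: [-0.3, -0.5, 0.6]
gripper_width: 0.0854
```

Request:
arm_command --pt "0 0 0 0 0" --pt "0 0 0 0 0" --pt "0 0 0 0 0" --pt "0 0 0 0 0" --pt "0 0 0 0 0" --pt "0 0 0 0 0" --pt "0 0 0 0 0" --pt "0 0 0 0 0"

```text
time_s: 4.0
ee_pos: [0.4488, 0.0783, 0.0177]
orientation: [0.707, -0.03, 0.706, 0.03]
contact_force: [-1.7, 0.2, 6.0]
gripper_width: 0.0171
```

Request:
arm_command --pt "0 0 0 20 0" --pt "0 0 0 50 0" --pt "0 0 0 90 0" --pt "0 0 0 130 0" --pt "0 0 0 150 0" --pt "0 30 20 150 0" --pt "0 60 40 150 0" --pt "0 90 60 150 0" --pt "0 90 60 150 0" --pt "0 90 60 150 0" --pt "0 90 60 150 0"

```text
time_s: 5.1
ee_pos: [0.5376, 0.1372, 0.1669]
orientation: [0.706, -0.03, 0.707, 0.03]
contact_force: [0.1, -0.1, -1.5]
gripper_width: 0.0169
```

```bash
cat > m.py <<'E'
from h import *
import sys
tag=sys.argv[1]; hz=float(sys.argv[2])  # expected head top z
s=get_state();e=s['ee_pos'];print(s['time_s'],e,s['contact_force'],s['gripper_width'])
vv,uu=np.mgrid[0:480,0:640]
for n in ['wrist','top','side']:
    c,im,d=look(n,n+tag)
    R=cv2.Rodrigues(np.array(c['rvec'],float))[0];t=np.array(c['tvec'],float).ravel()
    P=np.stack([(uu-c['cx'])/c['fx']*d,(vv-c['cy'])/c['fy']*d,d],-1);W=(P-t)@R
    X,Y,Z=W[...,0],W[...,1],W[...,2]
    m=(abs(Z-hz)<.012)&(abs(X-e[0]-.004)<.045)&(Y<e[1]-.015)&(Y>e[1]-.09)&(d>0)
    p=W[m]
    if len(p)>30: 
        A=np.c_[p[:,:2],np.ones(len(p))];k=np.linalg.lstsq(A,p[:,2],rcond=None)[0]
        print(n,'headtop',len(p),p.mean(0).round(4),'mid',((p.min(0)+p.max(0))/2).round(4),'tilt xy deg',np.degrees(k[:2]).round(1))
    m=(abs(Z-.099)<.01)&(abs(X-.608)<.02)&(abs(Y-.1225)<.02)&(d>0);p=W[m]
    if len(p)>10: print(n,'pin',len(p),p.mean(0).round(4),'mid',((p.min(0)+p.max(0))/2).round(4))
    for r in landmark_of(n,'loaded_pin_top')[:1]: print(n,'lm pin',np.round(r['uv']),round(r['p'],2),plane(c,r['uv'],.099).round(4))
E
python3 m.py 2 .22
```

```text
5.1 [0.53764747 0.13723428 0.16687473] [ 0.14562627 -0.12589593 -1.53523631] 0.016876497680046905
wrist headtop 128 [0.539  0.1156 0.2095] mid [0.525  0.1181 0.2185] tilt xy deg [-12.9  87.5]
wrist pin 811 [0.6073 0.1249 0.0976] mid [0.6082 0.1236 0.0961]
wrist lm pin [422. 285.] 0.63 [0.6074 0.1199 0.099 ]
top headtop 1062 [0.5416 0.0894 0.219 ] mid [0.5342 0.0931 0.2168] tilt xy deg [0.3 1. ]
top pin 141 [0.6083 0.1224 0.0982] mid [0.6086 0.1227 0.097 ]
top lm pin [237. 195.] 0.57 [0.6076 0.123  0.099 ]
side headtop 502 [0.5396 0.0831 0.218 ] mid [0.5335 0.0905 0.2198] tilt xy deg [1.  8.2]
side pin 61 [0.6061 0.1197 0.0979] mid [0.609  0.1202 0.0964]
side lm pin [375. 207.] 0.69 [0.6104 0.1335 0.099 ]
```

View pics/wrist2.png

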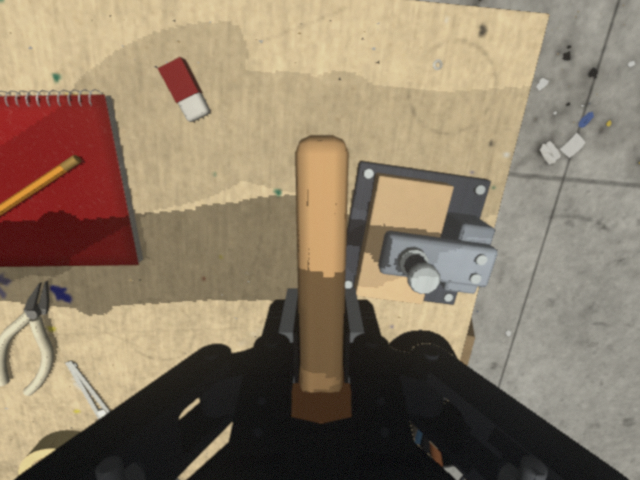

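View pics/side2.png

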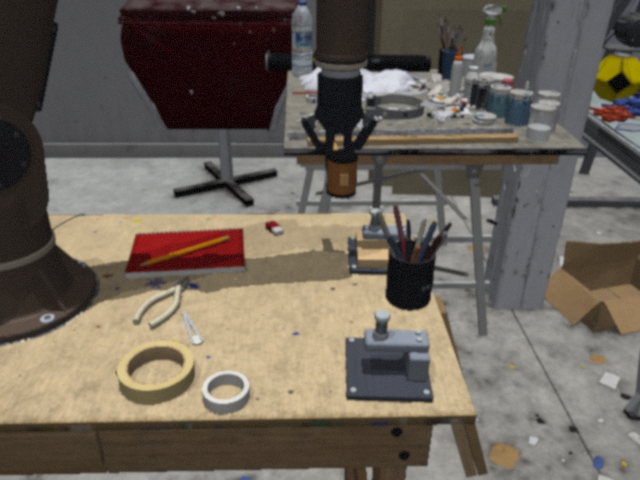

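The side view shows the mallet held level, head at (341,172), clear of the pen pot. Both pins are up. Next I'll position it over the loaded pin.

Request:
arm_command --pt "0 30 16 0 0" --pt "0 66 32 0 0" --pt "0 66 32 -15 0" --pt "0 66 32 -30 0" --pt "0 66 32 -30 0" --pt "0 66 32 -30 0" --pt "0 66 32 -30 0"

```text
time_s: 6.1
ee_pos: [0.6046, 0.1698, 0.138]
orientation: [0.707, -0.03, 0.706, 0.03]
contact_force: [-0.6, -0.4, -1.3]
gripper_width: 0.0172
```

```bash
python3 m.py 3 .19
```

```text
6.1 [0.60459496 0.16984323 0.13796789] [-0.61857287 -0.35740206 -1.25983663] 0.017171276729306646
wrist headtop 220 [0.6067 0.1479 0.1795] mid [0.5934 0.1505 0.1885] tilt xy deg [-9.2 76.7]
top headtop 986 [0.6081 0.122  0.1897] mid [0.6023 0.1257 0.1861] tilt xy deg [1.5 1.4]
side headtop 473 [0.6064 0.1154 0.1883] mid [0.5995 0.1237 0.1895] tilt xy deg [1.  8.7]
side pin 62 [0.606  0.1198 0.0977] mid [0.6089 0.1204 0.0959]
side lm pin [375. 206.] 0.53 [0.6111 0.1385 0.099 ]
```

View pics/side3.png

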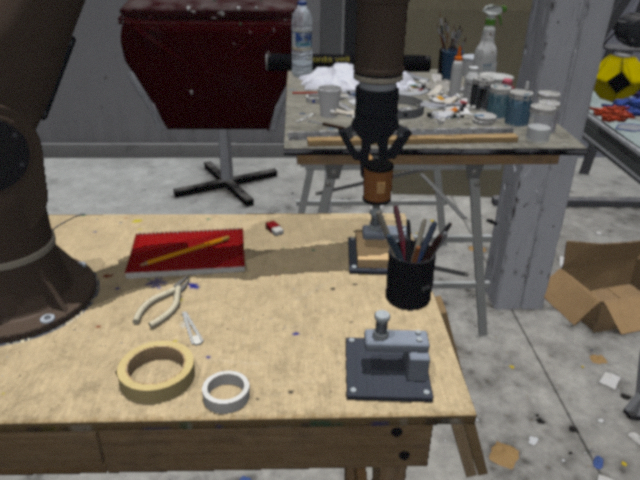

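View pics/top3.png

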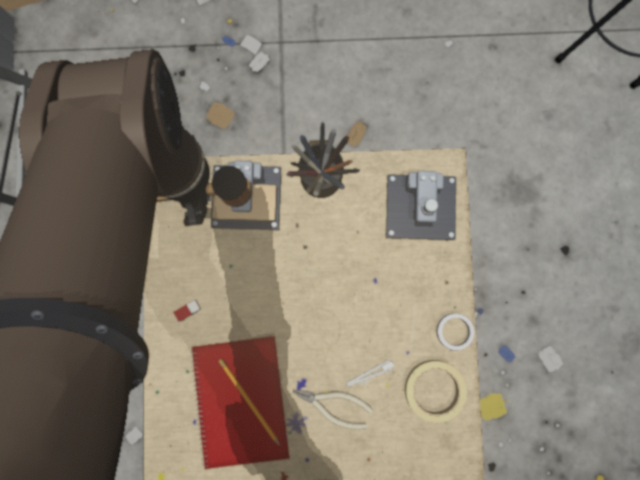

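The head is over the pin to within about 1 mm: head (0.608, 0.122), pin (0.608, 0.123). The face is about 21 mm above it. Now the tap.

Request:
arm_command --pt "0 0 0 -14 0" --pt "0 0 0 -28 0" --pt "0 0 0 -43 0" --pt "0 0 0 -43 0"

```text
time_s: 6.8
ee_pos: [0.6051, 0.1718, 0.0928]
orientation: [0.707, -0.03, 0.706, 0.031]
contact_force: [0.8, 5.0, 6.6]
gripper_width: 0.0173
```

```bash
python3 m.py 4 .15
```

```text
6.8 [0.60507775 0.17184127 0.0928439 ] [0.7548573  4.95790696 6.58938232] 0.017318559068245032
wrist headtop 45 [0.6023 0.1535 0.1409] mid [0.5894 0.1545 0.1499] tilt xy deg [-22.3  48. ]
top headtop 899 [0.6077 0.1266 0.1498] mid [0.5997 0.1291 0.1501] tilt xy deg [ 1.5 -1.3]
top pin 23 [0.5942 0.1065 0.1002] mid [0.6066 0.107  0.0993]
side headtop 484 [0.6053 0.121  0.1492] mid [0.5999 0.1274 0.15  ] tilt xy deg [2.2 8.2]
side pin 68 [0.6004 0.1057 0.0992] mid [0.6076 0.1079 0.0988]
```

View pics/side4.png

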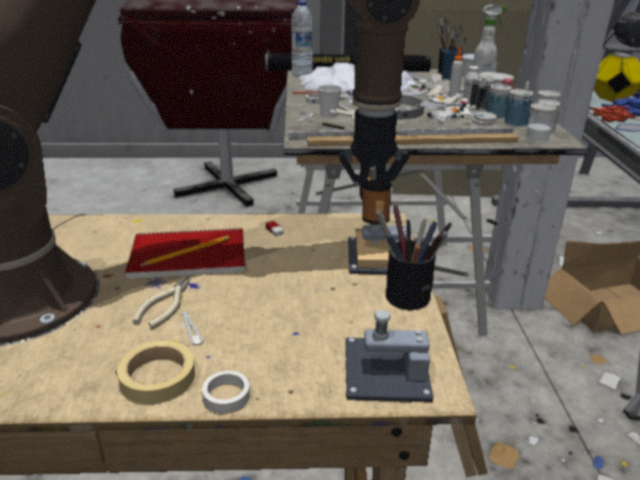

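The head top has dropped about 40 mm, which puts the pin about 19 mm down, and the reaction is about 8 N. To be sure it reaches the stop, I'll press a little farther.

Request:
arm_command --pt "0 0 0 -4 0" --pt "0 0 0 -4 0"

```text
time_s: 7.3
ee_pos: [0.6054, 0.1728, 0.0906]
orientation: [0.707, -0.03, 0.706, 0.032]
contact_force: [-3.1, 5.6, 13.2]
gripper_width: 0.0171
```

```bash
python3 m.py 5 .148
```

```text
7.3 [0.60535961 0.17276444 0.09061491] [-3.10015214  5.63304834 13.18688275] 0.017102355499911046
wrist headtop 93 [0.6017 0.1552 0.1395] mid [0.5901 0.1557 0.1473] tilt xy deg [-21.5  85.8]
wrist lm pin [322. 317.] 0.73 [0.6062 0.1731 0.099 ]
top headtop 904 [0.6076 0.1281 0.1484] mid [0.5996 0.1304 0.1478] tilt xy deg [ 1.7 -1.7]
top pin 34 [0.5943 0.1065 0.0999] mid [0.6071 0.1078 0.0992]
top lm pin [237. 191.] 0.62 [0.6133 0.1239 0.099 ]
side headtop 491 [0.6053 0.1221 0.1475] mid [0.5993 0.1288 0.1481] tilt xy deg [3.1 8.2]
side pin 86 [0.6017 0.106  0.1002] mid [0.6076 0.1089 0.0993]
```

The reaction is now about 14 N, above the 9 N full spring force, so the pin is on its hard stop. Time to lift off and carry the mallet back.

Request:
arm_command --pt "0 0 0 25 0" --pt "0 0 0 50 0" --pt "0 0 0 80 0" --pt "0 0 0 80 0" --pt "0 -40 -23 80 0" --pt "0 -80 -46 80 0" --pt "0 -120 -70 80 0" --pt "0 -156 -92 80 0" --pt "0 -156 -92 80 0" --pt "0 -156 -92 80 0" --pt "0 -156 -92 80 0"

```text
time_s: 8.7
ee_pos: [0.4494, 0.0788, 0.1698]
orientation: [0.707, -0.031, 0.706, 0.03]
contact_force: [0.5, 1.1, -2.1]
gripper_width: 0.0172
```

```bash
python3 m.py 6 .22
```

```text
8.7 [0.44943097 0.07878222 0.16982848] [ 0.46100586  1.06695399 -2.05518789] 0.017181296847696512
wrist headtop 771 [0.4514 0.0596 0.2118] mid [0.4517 0.059  0.2127] tilt xy deg [-7.  82.1]
wrist pin 1037 [0.606  0.1241 0.0974] mid [0.6075 0.1234 0.0948]
wrist lm pin [575. 209.] 0.6 [0.6067 0.1214 0.099 ]
top headtop 898 [0.4541 0.0303 0.228 ] mid [0.4539 0.0285 0.2201] tilt xy deg [0.6 1.5]
top pin 139 [0.6083 0.1224 0.0982] mid [0.6088 0.1228 0.0971]
top lm pin [236. 196.] 0.43 [0.6048 0.1252 0.099 ]
side headtop 729 [0.4521 0.023  0.2228] mid [0.4439 0.0345 0.22  ] tilt xy deg [ 2.  10.2]
side pin 63 [0.6061 0.1196 0.0977] mid [0.609  0.1214 0.0951]
side lm pin [375. 206.] 0.43 [0.61   0.1386 0.099 ]
```

View pics/side6.png

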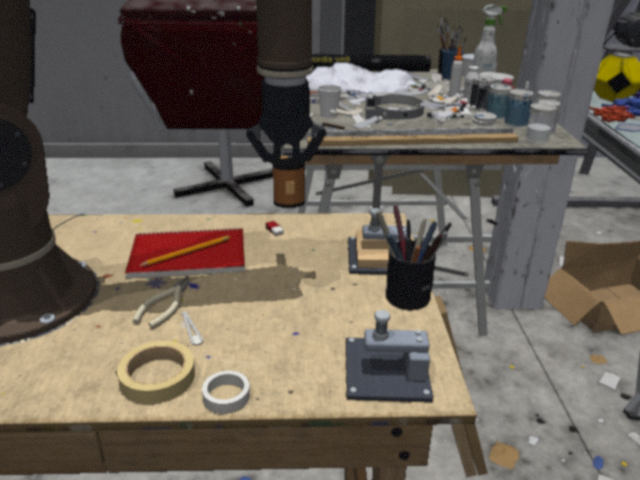

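The loaded pin has sprung back up to 0.098 m. Before lowering, I'll check how the mallet sits in the grip.

```bash
python3 - <<'E'
from h import *
vv,uu=np.mgrid[0:480,0:640]
c=calibration('top');R=cv2.Rodrigues(np.array(c['rvec'],float))[0];t=np.array(c['tvec'],float).ravel()
for f,e in [('top3',(.6046,.1698,.138)),('top5',(.6054,.1728,.0906)),('top6',(.4494,.0788,.1698))]:
    d=np.load(f'pics/{f}.npz')['d']
    P=np.stack([(uu-c['cx'])/c['fx']*d,(vv-c['cy'])/c['fy']*d,d],-1);W=(P-t)@R
    X,Y,Z=W[...,0],W[...,1],W[...,2]
    m=(abs(Z-e[2]-.055)<.025)&(np.hypot(X-e[0]-.004,Y-e[1]+.046)<.020)
    p=W[m];k=np.linalg.lstsq(np.c_[p[:,:2],np.ones(len(p))],p[:,2],rcond=None)[0]
    print(f,len(p),np.median(p,0)-np.array(e),np.degrees(k[:2]).round(2))
E
```

```text
top3 572 [ 0.00400729 -0.04591325  0.05200197] [ 0.   -0.09]
top5 510 [ 0.00377078 -0.04634891  0.05877921] [ 0.16 -6.77]
top6 604 [ 0.00391352 -0.04731819  0.05916017] [ 0.42 -6.48]
```

```bash
python3 -c "
import cv2
a=cv2.imread('pics/side6.png')[110:230,230:350];cv2.imwrite('pics/z6.png',cv2.resize(a,None,fx=4,fy=4,interpolation=2))"
```

```text
(no output)
```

View pics/wrist6.png

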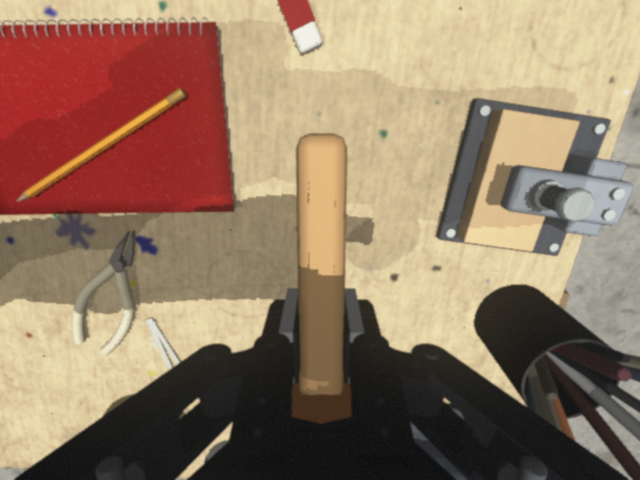

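The mallet tilted about 6.5° in the grip during the press, head end up. The edge nearest the grip will touch the table first, at a TCP height of about 14 mm. I'll lower to just short of that, feel for contact, and release so that it settles flat.

Request:
arm_command --pt "0 0 0 -40 0" --pt "0 0 0 -80 0" --pt "0 0 0 -115 0" --pt "0 0 0 -138 0" --pt "0 0 0 -148 0" --pt "0 0 0 -152 0" --pt "0 0 0 -152 0" --pt "0 0 0 -152 0" --pt "0 0 0 -152 0"

```text
time_s: 9.9
ee_pos: [0.4495, 0.0785, 0.0193]
orientation: [0.707, -0.03, 0.706, 0.031]
contact_force: [-0.4, 0.5, -2.9]
gripper_width: 0.0173
```

Request:
arm_command --pt "0 0 0 -2 0" --pt "0 0 0 -4 0" --pt "0 0 0 -4 0" --pt "0 0 0 -4 0"

```text
time_s: 10.3
ee_pos: [0.4487, 0.0782, 0.0143]
orientation: [0.706, -0.03, 0.706, 0.03]
contact_force: [-0.2, 0.9, -2.2]
gripper_width: 0.0172
```

Request:
arm_command --pt "0.24 0 0 0 0" --pt "0.27 0 0 0 0" --pt "0.3 0 0 0 0" --pt "0.4 0 0 0 0" --pt "0.6 0 0 0 0" --pt "1 0 0 0 0" --pt "1 0 0 0 0" --pt "1 0 0 0 0" --pt "1 0 0 0 0" --pt "1 0 0 0 0"

```text
time_s: 11.3
ee_pos: [0.4487, 0.0782, 0.0143]
orientation: [0.706, -0.03, 0.706, 0.03]
contact_force: [-0.3, 0.9, -0.7]
gripper_width: 0.0854
```

```bash
python3 m.py 7 .07
```

```text
11.3 [0.44872862 0.07821383 0.01430912] [-0.31323767  0.88964095 -0.71720481] 0.08543528535601193
top headtop 635 [0.453  0.024  0.0699] mid [0.4536 0.0225 0.0702] tilt xy deg [-0.1  0.8]
top pin 140 [0.6083 0.1224 0.0984] mid [0.6086 0.1228 0.0975]
top lm pin [236. 194.] 0.7 [0.6093 0.1241 0.099 ]
side headtop 551 [0.4531 0.02   0.0686] mid [0.4438 0.0306 0.0699] tilt xy deg [-0.4  8. ]
side pin 63 [0.6061 0.12   0.0975] mid [0.6093 0.1214 0.0964]
side lm pin [376. 208.] 0.62 [0.6124 0.1323 0.099 ]
```

View pics/side7.png

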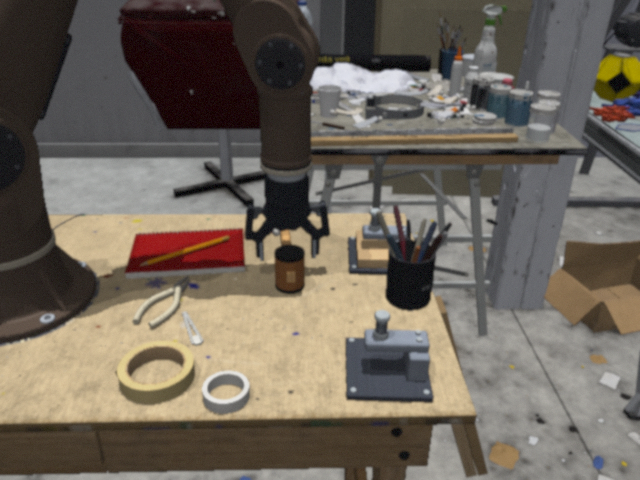

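View pics/wrist7.png

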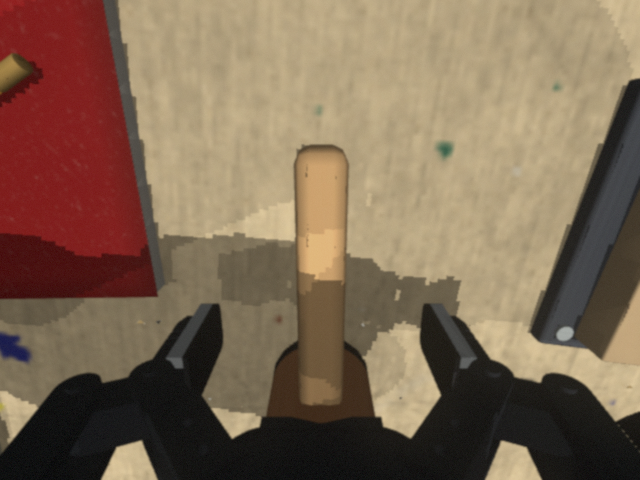

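The mallet stands upright with its head at about (290,268) in the side view, top level at 70 mm, and the fingers are clear on both sides. I'll back the gripper straight up.

Request:
arm_command --pt "1 0 0 20 0" --pt "1 0 0 60 0" --pt "1 0 0 110 0" --pt "1 0 0 160 0" --pt "1 0 0 200 0" --pt "1 0 0 200 0" --pt "1 0 0 200 0" --pt "1 0 0 200 0"

```text
time_s: 12.4
ee_pos: [0.4479, 0.0782, 0.2134]
orientation: [0.706, -0.031, 0.707, 0.03]
contact_force: [-0.3, -0.7, -0.8]
gripper_width: 0.0857
```

```bash
python3 m.py 8 .07; python3 - <<'E'
from h import *
vv,uu=np.mgrid[0:480,0:640]
for n in ['wrist8']:
    c=calibration('wrist');R=cv2.Rodrigues(np.array(c['rvec'],float))[0];t=np.array(c['tvec'],float).ravel()
    d=np.load('pics/wrist8.npz')['d'];P=np.stack([(uu-c['cx'])/c['fx']*d,(vv-c['cy'])/c['fy']*d,d],-1);W=(P-t)@R
    X,Y,Z=W[...,0],W[...,1],W[...,2]
    p=W[(Z>.03)&(Z<.06)&(abs(X-.446)<.007)&(Y>.065)&(Y<.15)];print('handle top z vs y',len(p),np.median(p[:,2]),np.polyfit(p[:,1],p[:,2],1))
E
```

```text
12.4 [0.44793133 0.07816705 0.21342289] [-0.27056223 -0.74676474 -0.81038047] 0.08570101998269258
wrist headtop 2463 [0.4525 0.0307 0.0688] mid [0.4527 0.0286 0.0648] tilt xy deg [ 0.1 -2.5]
wrist pin 727 [0.6062 0.124  0.0975] mid [0.6071 0.1234 0.0951]
wrist lm pin [537. 192.] 0.68 [0.6058 0.1223 0.099 ]
top headtop 755 [0.4533 0.0276 0.0699] mid [0.4535 0.0273 0.0703] tilt xy deg [0.4 0. ]
top pin 139 [0.6083 0.1226 0.0981] mid [0.6085 0.1229 0.0972]
top lm pin [235. 194.] 0.41 [0.609  0.1268 0.099 ]
side headtop 546 [0.4534 0.0198 0.0684] mid [0.4536 0.0259 0.0657] tilt xy deg [0.1 8. ]
side pin 63 [0.606  0.119  0.0979] mid [0.609  0.1193 0.0958]
side lm pin [377. 207.] 0.7 [0.6147 0.1343 0.099 ]
handle top z vs y 1461 0.04623345538556584 [0.00155978 0.04588357]
```

View pics/side8.png

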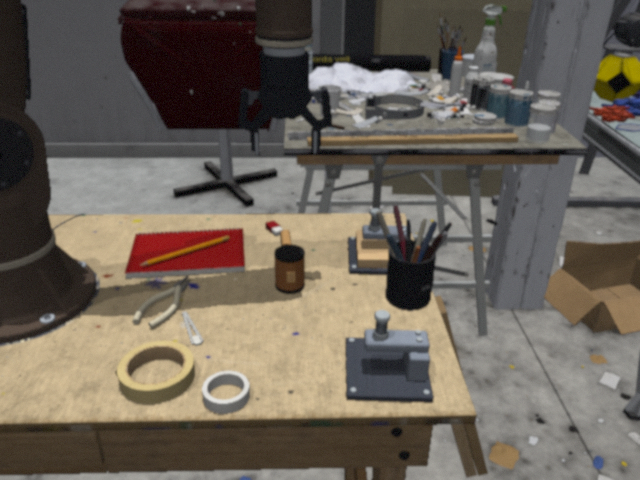

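The mallet is standing upright with its handle level, both pins are up, and the arm is clear of everything, so I'm handing in.

```bash
python3 -c "
from bench import finish_job
print(finish_job())"
```

```text
the job is handed in; nothing more can be done
None
```

I tapped the loaded stand's pin with the mallet, let it spring up, set the mallet back on its face and handed the job in at about 12.5 s. No verdict was reported.

- **Tap:** I commanded about 140 mm/s. The pin's own speed was not measured. At the end of the stroke the head had dropped about 40 mm, which puts the pin about 19 mm down. The reaction was about 8 N, slightly below the 9 N expected at full depth, so I pressed a further 4 mm. The reaction then rose to about 14 N, so the pin was on its hard stop.
- **Mallet slip:** Pressing tilted the mallet about 6.5° in the grip. I released it just above the table and it settled flat.
- **Last checks:**
  - The loaded pin top measured 98 mm, the same as before the tap.
  - The empty stand was never approached. Its pin looks up in the last side picture, but I did not measure it again.
  - The mallet's head top is level at 70 mm and its handle top is level at 46 mm, so the handle centre is at about 34 mm.
  - The gripper is open and about 200 mm above where it let go.
- **Disagreements:** The wrist and side fits of the head top showed apparent tilts of -2.5° and 8°. I think the head's side was mixed into those fits, because the top camera and the handle fit both say level. The side camera's pin landmark was about 10 mm off the depth measurement, so I didn't use it.

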